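# Latch the vial carrier and lift it level

### The arm

A 7-joint arm with a two-finger parallel gripper is mounted at the origin on a cart in front of the work surface, level with it; the furniture and walls round the work are solid. World frame = base frame: x ahead of the robot, y to its left, z up, the work surface at z = 0. Lengths are in m, angles in rad, forces in N, time in s.
With the tool pointing down it reaches from about 0.425 to 0.925 m from the base axis. Payload 6.8 kg.
Tool frame: the origin (TCP) lies midway between the tips of the shut fingers; the grasp point (between the pads) lies 19 mm behind it; z points along the fingers, x is the direction in which the jaws open and shut, and the axes are right-handed (so a half turn about z gives the same grasp; the last joint's range is limited). The gripper opens to 85 mm and grips with 20 to 120 N. Pads are 22 mm wide; open, the fingers measure 114 mm over their backs; the gripper's body (76 mm by 85 mm) begins 54 mm behind the grasp point. The pads swing forward as they close: fully open they stand 13 mm farther back than shut.
Start: joints at [1.221, 0.477, 0.022, 1.555, -0.011, 1.109, -0.083], TCP at [0.162, -0.655, 0.231] pointing down, gripper open.
Joint ranges: [-2.96, 2.96], [-0.34, 2.1], [-1.41, 1.46], [0.24, 2.44], [-1.37, 4.51], [0.17, 1.92], [-2.96, 2.96]. Speed limits (rad/s): [2.39, 2.39, 3.14, 3.14, 3.14, 3.14, 3.14].

### API

Orientations are given as a unit quaternion [w, x, y, z].
In Python, from station import bot, imaging, nets gives the robot as it stands. The module is installed in compiled form; this text tells all that it offers.
- The arm moves only by the tool apply_moves, never from a script. Its argument "moves" is text: rows parted by semicolons, each of 7 numbers parted by spaces: the gripper command: -1 is fully open, 1 is shut, values between are in proportion, then the shift along the tool's x, y, z normalised to -1 to 1, where 1 is 120 mm, then the turn, a rotation vector about the tool's x, y, z normalised to -1 to 1, where 1 is 4 degrees. In form: hand dx dy dz rx ry rz; .... A call has 1 to 12 rows; each row shifts and turns the commanded pose from where the row before left it, along the tool's axes as they then stand; what a row does not reach is not made up. A row lasts 1/12 s, in which the tool goes at most 41.7 mm and 7.16 degrees, less where a joint would pass 70% of its speed; a pose out of reach is approached as far as the arm can. A call with a number of a shift or a turn outside -1 to 1 is refused whole. A call with a gripper value outside its range is refused whole. The fingers move at their own pace and stop on an object; "force" is the grip in N (left out, the last holds). Time passes only in rows, so rows that do not move let the fingers close. It gives the time, the measured TCP pose, the force and the opening at its end, in the units of the state.
- bot.get_obs(): the state, without advancing time (a new reading comes with each control period).
- imaging.read_camera(name): name is "scene" or "top" or "wrist"; returns a dict with "image" (384x512x3 uint8, red, green, blue), "fx", "fy", "cx", "cy" (pixels), "view" (4x4, takes a point from world to camera coordinates); the wrist camera has in their place "mount" (4x4, takes a point from camera to tool coordinates, whose origin is the TCP and whose axes are the tool frame's). Camera axes: x right, y down, z forward; pixel columns grow to the right and rows downward; lengths in m; the calibration is good to about 2 mm. A picture is of the moment at which its call begins: read the wrist's pose just before it. There is no depth.
- bot.hand_in(): hands the job in, once; it reports no verdict.
Trained networks look in a picture, given as the dict that the camera call returned (one of the last four; its "shot" number tells which), for a name from the list of things; names that differ only in an ending like _2 or _b are one class to them, and where a whole thing is asked for, a point or a joint stands for the part that bears it (a point fixed in the world has none). Each returns a list of dicts, best first, with "score" (0 to 1); they miss things now and then, are a little off and sometimes report something else, mostly with a low value. They report only what shows in the picture. A call takes as long as a camera call. They do not tell look-alikes from the thing itself.
- nets.spot_in(picture, name): "rect" ([left, top, right, bottom] in pixels, round what is visible of it).
- nets.outline_of(picture, name): "region" (384x512 bool, what is visible of it) and "rect" ([left, top, right, bottom] in pixels, round what is visible of it).
- nets.spot_point(picture, name): "location" ([column, row] in pixels: a listed point, or the origin of a listed thing).
The state is a dict: "t": time; "q": joint angles; "joint_vel": joint speeds; "joint_torque": joint torques, N m; "eef_pos": TCP position; "tool_rot": TCP orientation; "contact_force": force on the tool from outside, world axes, zero at the start; "torque": the same for the moment, N m; "gripper_width": opening from 0.0 (shut) to 1.0 (fully open).
Only numpy, scipy, OpenCV 4.12 (cv2) and the standard library are available. Lean on these libraries where they do the work, as an engineer would, in place of code of your own. Each camera call takes 0.05 s, during which the arm holds its last target.

### The job

Get the vial carrier ready to be carried off: turn both blue turnbuttons fully across the ends of the clear cover so that it is locked on, then take the carrier by the black handle on its cover and lift it straight up, level, until its underside is about 10 cm above the worktop. Hold it there still and level for a couple of seconds; the program finishes while still holding it up, nothing is put down. Don't tip the vials, and leave the other things on the bench alone.

Things in the scene. Friction and masses are not known exactly. Their poses are not given: they have to be found in the camera images.
- carrier_foot (a point): centre of the underside of the vial carrier: a white box 84 x 170 mm, 65 mm high to its rim, long axis = its y, z up; 226 mm long with its two end ears, 250 mm with the turnbuttons turned across. Vials stand in it. It is loose, 0.5 to 0.7 kg in all, and first stands on the worktop
- carrier: the same carrier; origin at that same point
- cover: clear cover of the carrier: a separate loose plate 84 x 170 x 5 mm lying on the rim, its skirt inside the walls with 2 mm play; with the turnbuttons open it would lift off alone. Origin: centre of the plate's underside, 65 mm above the carrier's underside
- cover_handle (a point): centre of the cover's black grip bar, over the carrier's centre, 104 mm above the carrier's underside. The bar is 70 mm long along y (the carrier's long axis), 14 mm wide, 14 mm tall; 27 mm are free between bar and plate, 46 mm between the two posts that carry it
- button_a_grip (a point): blue turnbutton A at the carrier's +y end: bar 52 x 13 x 5 mm with an upright thumb rib 34 mm long, 10 mm thick, 24 mm tall along it. The point is on its vertical pivot (99 mm from the carrier's centre) inside the rib, 90 mm above the carrier's underside; rib top at 101 mm, bar's underside at 71.5 mm. x runs along the rib, y across it; the frame turns with the button
- button_b_grip (a point): blue turnbutton B, the same, at the carrier's -y end
- button_a (a joint): turn of button A, rad: 0 = bar along the carrier's short end, clear of the cover (0 to 0.3 at the start); grows as it turns clockwise seen from above; 1.571 = stop, bar square across the end with its tip 12 mm over the cover, 1.5 mm above it, locking it on. Little friction (about 0.03 N m); stays where left
- button_b (a joint): turn of button B, the same values, also clockwise seen from above
- timer: bystander: white bench timer, 58 x 64 x 21 mm; origin under its centre; leave alone
- marker_pen: bystander: white marker pen with a blue cap, 128 x 15 x 18 mm; origin under its centre; leave alone
- stopper: bystander: dark grey rubber stopper, 42 mm across, 28 mm high; origin under its centre; leave alone
- salve_jar: bystander: small white jar with a black lid, 60 mm across, 41 mm high; origin under its centre; leave alone
- cream_jar: bystander: white jar with a white lid, 76 mm across, 51 mm high; origin under its centre; leave alone
Not all that is in view belongs to the job. What is shaped like the cover but red is not meant.

How it is judged:
By the outcome, as a careful person would: the job done as asked, in the order asked, and still so for the second after the job is handed in, while the arm keeps its last pose, push and grip.
It also fails if it takes over 64 s, if anything falls off the work surface, if the arm or the gripper's body presses on something with over 40 N, if the wrist force passes 120 N, or if a joint passes its speed limit or range.

## Working session

There is one attempt and no reset: what is moved stays moved. The work goes in short steps, Python scripts to look and compute and a tool call to move; the robot and the scene stay as the last step left them, time stands still between calls to the robot, and variables do not carry over. Pictures are saved under pics/ and viewed, and the job is handed in when it is done.

Besides the shell and the picture viewer there is one more tool, called after ">>>" as a command line: name --argument value ..., lists and objects as JSON in quotes. apply_moves: Moves the arm, as the interface text tells. Scaled input: -1 to 1 covers 120 mm each way for a shift and 4 degrees each way for a turn. Its arguments: {"type":"object","properties":{"moves":{"type":"string"},"force":{"type":"number"}},"required":["moves"]}

```bash
mkdir -p pics
cat > h.py <<'E'
import numpy as np,cv2
from scipy.spatial.transform import Rotation as R
from station import bot,imaging,nets
def quat(q): return R.from_quat([q[1],q[2],q[3],q[0]])
def cam(name):
    s=bot.get_obs(); p=imaging.read_camera(name)
    if name=='wrist':
        T=np.eye(4);T[:3,:3]=quat(s['tool_rot']).as_matrix();T[:3,3]=s['eef_pos']
        C=T@np.array(p['mount'])
    else: C=np.linalg.inv(np.array(p['view']))
    return p,C
def atz(p,C,uv,z):
    d=C[:3,:3]@np.array([(uv[0]-p['cx'])/p['fx'],(uv[1]-p['cy'])/p['fy'],1.])
    return C[:3,3]+d*(z-C[2,3])/d[2]
def proj(p,C,X):
    c=np.linalg.inv(C)@np.append(X,1); return [p['fx']*c[0]/c[2]+p['cx'],p['fy']*c[1]/c[2]+p['cy']]
def save(p,n,rect=None,k=1.5):
    im=p['image'][:,:,::-1]
    if rect is not None:
        l,t,r,b=rect; im=im[t:b,l:r]
    im=cv2.resize(im,None,fx=k,fy=k,interpolation=cv2.INTER_CUBIC); cv2.imwrite('pics/'+n,im)
E
python3 - <<'E'
from h import *
s=bot.get_obs();print({k:np.round(v,3) for k,v in s.items()})
for n in ['top','scene']:
    p,C=cam(n);save(p,n+'1.png');print(n,C[:3,3].round(3),p['fx'])
    for nm,z in [('cover_handle',.104),('carrier_foot',0),('button_a_grip',.09),('timer',0),('marker_pen',0),('stopper',0),('salve_jar',0),('cream_jar',0)]:
        for d in nets.spot_point(p,nm)[:3]: print(nm,round(d['score'],2),np.round(d['location'],1),atz(p,C,d['location'],z).round(3))
E
```

```text
{'t': np.float64(0.0), 'q': array([ 1.221,  0.478,  0.022,  1.556, -0.011,  1.109, -0.083]), 'joint_vel': array([-0.   , -0.   , -0.   , -0.   , -0.001,  0.001,  0.001]), 'joint_torque': array([-1.0000e-03, -5.9645e+01,  1.6080e+00, -2.8119e+01,  1.2000e-02,
        1.0000e-02,  0.0000e+00]), 'eef_pos': array([ 0.161, -0.655,  0.23 ]), 'tool_rot': array([-0.   ,  0.787, -0.617, -0.001]), 'contact_force': array([ 0.69 , -0.079,  0.421]), 'torque': array([ 0.007, -0.023,  0.003]), 'gripper_width': np.float64(0.999)}
top [ 0.275 -0.038  1.716] 492.5156734807831
cover_handle 0.97 [309.9 220.7] [ 0.483 -0.199  0.104]
cover_handle 0.96 [240.6 191.3] [0.586 0.028 0.104]
cover_handle 0.21 [233.1 149.4] [0.731 0.052 0.104]
carrier_foot 0.53 [239.9 195.1] [0.592 0.035 0.   ]
button_a_grip 0.58 [210.1 196.3] [0.573 0.132 0.09 ]
timer 0.88 [155.5 243.1] [0.428 0.332 0.   ]
marker_pen 0.7 [149.1 206. ] [0.559 0.357 0.   ]
stopper 0.68 [230.4 152.4] [0.749 0.068 0.   ]
salve_jar 0.63 [360.4 217.7] [ 0.503 -0.386  0.   ]
cream_jar 0.75 [357.3 178.4] [ 0.644 -0.383  0.   ]
scene [0.205 0.721 0.813] 401.64575671745956
cover_handle 0.57 [307.9 172.4] [ 0.466 -0.148  0.104]
cover_handle 0.56 [240.8 193.4] [0.597 0.014 0.104]
carrier_foot 0.94 [240.8 226.2] [0.59  0.034 0.   ]
button_a_grip 0.67 [229.5 226.6] [0.572 0.124 0.09 ]
timer 0.56 [244.8 336.5] [0.428 0.328 0.   ]
marker_pen 0.81 [190.1 321.3] [0.556 0.348 0.   ]
stopper 0.6 [184.9 216.9] [0.753 0.07  0.   ]
cream_jar 0.67 [285.3 144. ] [ 0.634 -0.394  0.   ]
cream_jar 0.3 [244.8 336.1] [0.428 0.327 0.   ]
```

View pics/top1.png

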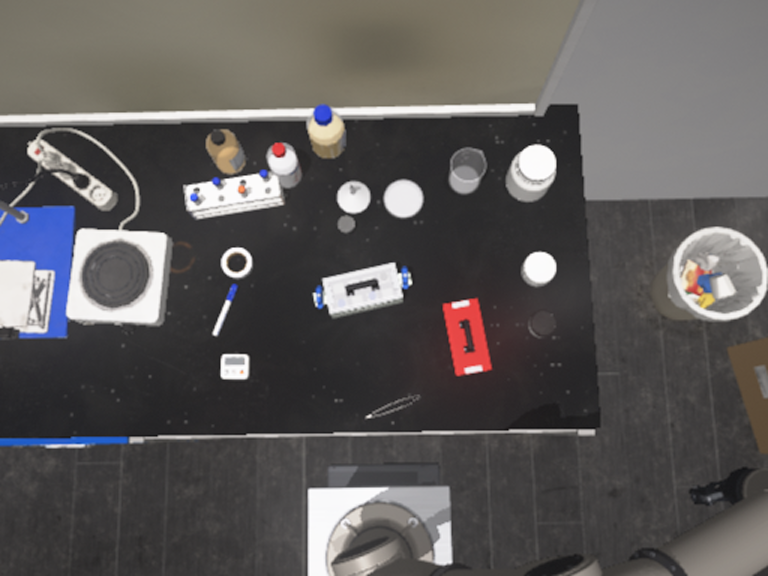

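View pics/scene1.png

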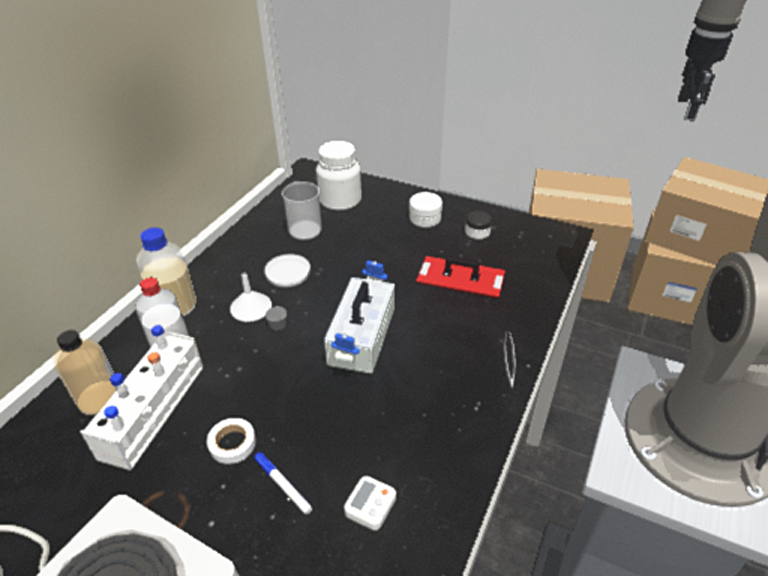

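Top view: the carrier (white, with blue buttons) is at about (362,287) in the 1.5x picture. The red decoy is at (467,337). The arm is lower right. I'll move above the carrier.

>>> apply_moves --moves "-1 -0.2 -0.18 -0.035 0 0 0;-1 -0.2 -0.18 -0.035 0 0 0;-1 -0.2 -0.18 -0.035 0 0 0;-1 -0.2 -0.18 -0.035 0 0 0;-1 -0.2 -0.18 -0.035 0 0 0;-1 -0.2 -0.18 -0.035 0 0 0;-1 -0.2 -0.18 -0.035 0 0 0;-1 -0.2 -0.18 -0.035 0 0 0;-1 -0.2 -0.18 -0.035 0 0 0;-1 -0.2 -0.18 -0.035 0 0 0;-1 -0.2 -0.18 -0.035 0 0 0;-1 -0.2 -0.18 -0.035 0 0 0" --force 30

```text
t: 1.9
eef_pos: [0.3448, -0.3123, 0.2822]
tool_rot: [0.0, 0.787, -0.617, 0.0]
contact_force: [0.8, -1.0, -0.4]
gripper_width: 1.001
```

>>> apply_moves --moves "-1 -0.2 -0.18 -0.035 0 0 0;-1 -0.2 -0.18 -0.035 0 0 0;-1 -0.2 -0.18 -0.035 0 0 0;-1 -0.2 -0.18 -0.035 0 0 0;-1 -0.2 -0.18 -0.035 0 0 0;-1 -0.2 -0.18 -0.035 0 0 0;-1 -0.2 -0.18 -0.035 0 0 0;-1 -0.2 -0.18 -0.035 0 0 0;-1 -0.2 -0.18 -0.035 0 0 0;-1 -0.2 -0.18 -0.035 0 0 0;-1 -0.2 -0.18 -0.035 0 0 0;-1 -0.2 -0.18 -0.035 0 0 0"

```text
t: 2.9
eef_pos: [0.5276, 0.0293, 0.3326]
tool_rot: [-0.0, 0.787, -0.617, 0.0]
contact_force: [0.6, 0.6, 0.4]
gripper_width: 1.001
```

>>> apply_moves --moves "-1 0 0 0 0 0 -1;-1 0 0 0 0 0 -1;-1 0 0 0 0 0 -1;-1 0 0 0 0 0 -1;-1 0 0 0 0 0 -1;-1 0 0 0 0 0 -1;-1 0 0 0 0 0 -1;-1 0 0 0 0 0 -1;-1 0 0 0 0 0 -1;-1 0 0 0 0 0 -1;-1 0 0 0 0 0 -1;-1 0 0 0 0 0 -1"

```text
t: 3.9
eef_pos: [0.527, 0.0279, 0.3322]
tool_rot: [0.0, 0.97, -0.242, 0.0]
contact_force: [-0.5, 0.8, -0.0]
gripper_width: 0.997
```

>>> apply_moves --moves "-1 0 0 0 0 0 -1;-1 0 0 0 0 0 -1;-1 0 0 0 0 0 -1;-1 0 0 0 0 0 -1;-1 0 0 0 0 0 -1;-1 0 0 0 0 0 -1;-1 0 0 0 0 0 -1;-1 0 0 0 0 0 -1;-1 0 0 0 0 0 -1;-1 0 0 0 0 0 -1;-1 0 0 0 0 0 0"

```text
t: 4.82
eef_pos: [0.527, 0.0279, 0.3321]
tool_rot: [0.0, 0.995, 0.104, 0.0]
contact_force: [0.3, 0.8, 0.4]
gripper_width: 0.999
```

Run:
```python
from h import *
s=bot.get_obs();print({k:np.round(v,3) for k,v in s.items()})
print(quat(s['tool_rot']).as_matrix().round(3))
p,C=cam('wrist');save(p,'w1.png');print(np.array(p['mount']).round(3),p['fx'])
for nm,z in [('cover_handle',.104),('carrier_foot',0),('button_a_grip',.09),('cover',.065)]:
    for d in nets.spot_point(p,nm)[:3]: print(nm,round(d['score'],2),np.round(d['location'],1),atz(p,C,d['location'],z).round(4))
```

```text
{'t': np.float64(4.817), 'q': array([ 0.449,  0.219, -0.723,  1.737,  0.153,  1.243, -0.102]), 'joint_vel': array([-0.007,  0.   ,  0.008,  0.002, -0.004, -0.001, -0.118]), 'joint_torque': array([ 1.1500e-01, -3.8287e+01, -4.1250e+00, -2.9438e+01,  4.9000e-02,
        8.0000e-03,  9.4800e-01]), 'eef_pos': array([0.527, 0.028, 0.332]), 'tool_rot': array([0.   , 0.995, 0.104, 0.   ]), 'contact_force': array([0.348, 0.781, 0.398]), 'torque': array([ 0.021,  0.019, -0.008]), 'gripper_width': np.float64(0.999)}
[[ 0.978  0.208  0.   ]
 [ 0.208 -0.978 -0.   ]
 [ 0.     0.    -1.   ]]
[[ 1.    -0.001  0.001 -0.001]
 [ 0.001  0.946  0.325 -0.084]
 [-0.001 -0.325  0.946 -0.142]
 [ 0.     0.     0.     1.   ]] 308.58765494966923
cover_handle 0.85 [195.9 274.5] [ 0.489  -0.1605  0.104 ]
cover_handle 0.8 [302.2 159.1] [0.5919 0.0319 0.104 ]
cover_handle 0.22 [258.5 345.8] [ 0.6032 -0.2687  0.104 ]
button_a_grip 0.95 [304.9  74.2] [0.5714 0.1285 0.09  ]
cover 0.93 [295.4 151.8] [0.589  0.0316 0.065 ]
cover 0.7 [195.1 264.8] [ 0.4831 -0.172   0.065 ]
```

View pics/w1.png

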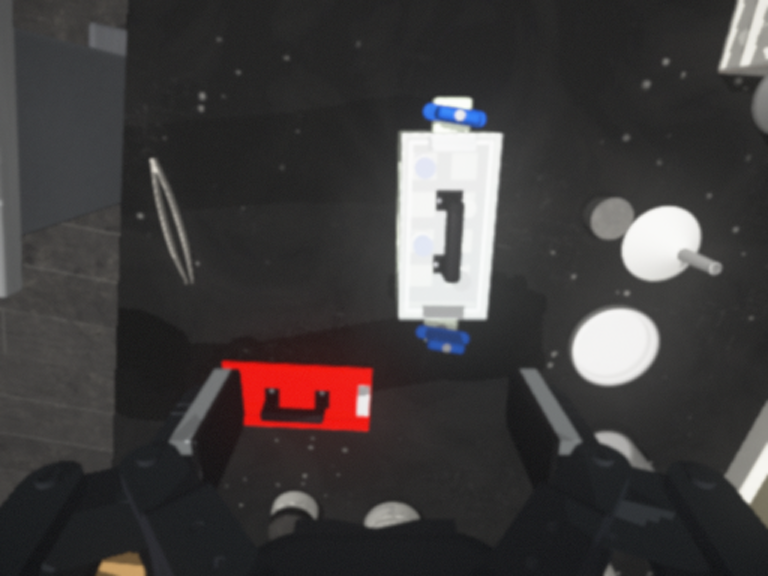

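```bash
cat > fit.py <<'E'
from h import *
from scipy.optimize import least_squares
def blue(p,x0=None):
    hsv=cv2.cvtColor(p['image'],cv2.COLOR_RGB2HSV)
    return cv2.inRange(hsv,(105,130,40),(130,255,255))
if __name__=='__main__':
    obs=[]
    cams={}
    for n in ['wrist','top','scene']:
        p,C=cam(n);cams[n]=(p,C)
        for nm,pts in [('cover_handle',[[0,0,.104]]),('button_a_grip',[[0,.099,.09],[0,-.099,.09]])]:
            for d in nets.spot_point(p,nm)[:5]:
                if d['score']<.15: continue
                X0=np.array([.589,.032]);a=.2
                best=min(pts,key=lambda P:np.hypot(*(np.array(proj(p,C,np.append(X0+[-np.sin(a)*P[1],np.cos(a)*P[1]],P[2])))-d['location'])))
                e=np.hypot(*(np.array(proj(p,C,np.append(X0+[-np.sin(a)*best[1],np.cos(a)*best[1]],best[2])))-d['location']))
                print(n,nm,round(d['score'],2),np.round(d['location'],1),best,round(e,1))
                if e<20: obs.append((n,best,np.array(d['location'])))
    def f(v):
        r=[]
        for n,P,uv in obs:
            p,C=cams[n]; X=np.array([v[0]-np.sin(v[2])*P[1],v[1]+np.cos(v[2])*P[1],P[2]])
            w=1 if n=='wrist' else (.5)
            r+=list(w*(np.array(proj(p,C,X))-uv))
        return np.array(r)
    s=least_squares(f,[.589,.032,.2],loss='soft_l1');print(s.x.round(4),np.degrees(s.x[2]).round(2),f(s.x).round(1))
    p,C=cams['wrist'];m=blue(p)
    n,l,st,c=cv2.connectedComponentsWithStats(m)
    for i in range(1,n):
        if st[i,4]>40:
            pts=np.argwhere(l==i)[:,::-1].astype(np.float32);print(c[i].round(1),st[i],cv2.minAreaRect(pts))
    save(p,'w2.png',(240,40,360,250),k=2.8)
E
python3 fit.py
```

```text
wrist cover_handle 0.72 [302.7 160.4] [0, 0, 0.104] 3.4
wrist cover_handle 0.63 [194.6 276. ] [0, 0, 0.104] 157.9
wrist cover_handle 0.54 [298. 228.] [0, 0, 0.104] 69.6
wrist button_a_grip 0.84 [303.9  74.6] [0, 0.099, 0.09] 1.7
top cover_handle 0.46 [359.9 216.3] [0, 0, 0.104] 123.1
top button_a_grip 0.4 [209.7 195. ] [0, 0.099, 0.09] 2.7
scene cover_handle 0.86 [305.6 176.6] [0, 0, 0.104] 68.9
scene cover_handle 0.73 [240.2 199.9] [0, 0, 0.104] 1.6
scene cover_handle 0.56 [248.4 180.9] [0, 0, 0.104] 19.2
scene button_a_grip 0.42 [231.5 223.6] [0, 0.099, 0.09] 5.2
scene button_a_grip 0.3 [185.  216.5] [0, 0.099, 0.09] 46.0
[0.5925 0.0305 0.2191] 12.55 [-0.3 -0.3  0.   0.5  0.9  1.  -0.4 -1.1 -4.5  8.4 -1.1  2.1]
[291.2  74.6] [281  68  23  13 215] ((292.0, 74.0), (12.0, 22.0), 90.0)
[316.5  78.3] [308  72  17  13 158] ((316.50946044921875, 78.21698760986328), (14.834939002990723, 11.95036792755127), 15.94539737701416)
[295.8 225.4] [277 217  37  19 428] ((294.5923156738281, 226.2615509033203), (36.46621322631836, 15.504340171813965), 7.125016689300537)
```

View pics/w2.png

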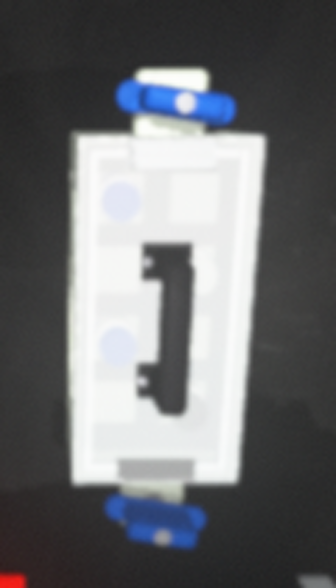

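>>> apply_moves --moves "-0.2 0.106 -0.147 0.203 0 0 -1;-0.2 0.11 -0.14 0.203 0 0 0;-0.2 0.106 -0.147 0.203 0 0 0;-0.2 0.106 -0.147 0.203 0 0 0;-0.2 0.106 -0.147 0.203 0 0 0;-0.2 0 0 0 0 0 -1;-0.2 0 0 0 0 0 -1;-0.2 0 0 0 0 0 -1;-0.2 0 0 0 0 0 -1;-0.2 0 0 0 0 0 -1;-0.2 0 0 0 0 0 -1;-0.2 0 0 0 0 0 -1"

```text
t: 6.52
eef_pos: [0.5663, 0.1289, 0.2102]
tool_rot: [-0.0, 0.927, 0.375, -0.0]
contact_force: [0.4, -0.8, -0.1]
gripper_width: 0.601
```

>>> apply_moves --moves "-0.2 0 0 0 0 0 -1;-0.2 0 0 0 0 0 -1;-0.2 0 0 0 0 0 -1;-0.2 0 0 0 0 0 -1;-0.2 0 0 0 0 0 -1;-0.2 0 0 0 0 0 -1;-0.2 0 0 0 0 0 -1;-0.2 0 0 0 0 0 -1;-0.2 0 0 0 0 0 -1;-0.2 0 0 0 0 0 -1;-0.2 0 0 0 0 0 -1;-0.2 0 0 0 0 0 -1"

```text
t: 7.52
eef_pos: [0.5664, 0.1288, 0.2103]
tool_rot: [0.0, 0.695, 0.719, -0.0]
contact_force: [-0.6, -0.5, 0.3]
gripper_width: 0.602
```

>>> apply_moves --moves "-0.2 0 0 0 0 0 -1;-0.2 0 0 0 0 0 0;-0.2 0 0 0 0 0 0"

```text
t: 7.77
eef_pos: [0.5663, 0.1288, 0.2102]
tool_rot: [-0.0, 0.671, 0.741, 0.0]
contact_force: [-0.6, -0.1, -0.2]
gripper_width: 0.601
```

Run:
```python
from h import *
from fit import blue
s=bot.get_obs();print(s['q'].round(3),s['eef_pos'].round(4)); M=quat(s['tool_rot']).as_matrix();print('yaw',np.degrees(np.arctan2(M[1,0],M[0,0])))
p,C=cam('wrist');save(p,'w3.png')
for nm,z in [('cover_handle',.104),('button_a_grip',.09),('cover',.065)]:
    for d in nets.spot_point(p,nm)[:3]: print(nm,round(d['score'],2),np.round(d['location'],1),atz(p,C,d['location'],z).round(4))
m=blue(p)
n,l,st,c=cv2.connectedComponentsWithStats(m)
for i in range(1,n):
    if st[i,4]>40: print(c[i].round(1),st[i],atz(p,C,c[i],.101).round(4))
```

```text
[ 0.424  0.543 -1.026  1.759  0.509  1.134  0.907] [0.5663 0.1288 0.2102]
yaw 95.71278881394352
cover_handle 0.75 [136.5 199. ] [0.5899 0.0333 0.104 ]
button_a_grip 0.88 [245.2 186.4] [0.574  0.1259 0.09  ]
cover 0.7 [145.7 185.2] [0.5912 0.0289 0.065 ]
[246.3 167.2] [240 151  14  35 375] [0.553  0.1251 0.101 ]
[ 36.5 202.1] [  17  173   37   55 1334] [ 0.6029 -0.0551  0.101 ]
[420.8 200. ] [407 183  31  34 509] [0.5675 0.2798 0.101 ]
[245.8 197.9] [240 190  13  16 166] [0.5807 0.1272 0.101 ]
```

View pics/w3.png

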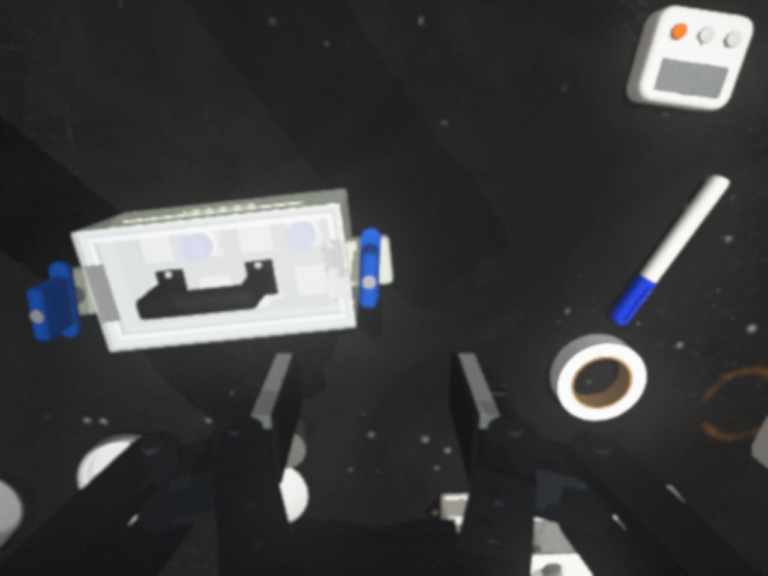

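```bash
cat > ov.py <<'E'
from h import *
import sys
def overlay(name,out,pose,a,b,rect=None,k=1.5,cp=None):
    p,C=cp or cam(name); im=cv2.resize(p['image'][:,:,::-1],None,fx=3,fy=3,interpolation=cv2.INTER_CUBIC)
    def W(P): 
        c,s=np.cos(pose[2]),np.sin(pose[2]); z0=pose[3] if len(pose)>3 else 0
        return np.array([pose[0]+c*P[0]-s*P[1],pose[1]+s*P[0]+c*P[1],P[2]+z0])
    def poly(pts,col):
        q=np.array([proj(p,C,W(P)) for P in pts]);q=((q+.5)*3).astype(int)
        cv2.polylines(im,[q.reshape(-1,1,2)],True,col,1)
    def rectp(cx,cy,l,w,z,ang=0):
        c,s=np.cos(ang),np.sin(ang)
        return [(cx+c*u-s*v,cy+s*u+c*v,z) for u,v in [(-l/2,-w/2),(l/2,-w/2),(l/2,w/2),(-l/2,w/2)]]
    poly(rectp(0,0,.084,.170,.070),(0,255,255)); poly(rectp(0,0,.014,.07,.111),(0,0,255))
    for sgn,t in ((1,a),(-1,b)):
        poly(rectp(0,sgn*.099,.052,.013,.0765,-t),(0,255,0)); poly(rectp(0,sgn*.099,.034,.010,.101,-t),(255,0,255))
    if rect: l,t,r,b_=[3*v for v in rect]; im=im[t:b_,l:r]
    h,w=im.shape[:2]; f=min(800/w,600/h); im=cv2.resize(im,None,fx=f,fy=f); cv2.imwrite('pics/'+out,im)
E
python3 - <<'E'
from ov import *
overlay('wrist','o1.png',(.5915,.0315,.2182),.09,.12,(0,90,300,260))
E
```

```text
(no output)
```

View pics/o1.png

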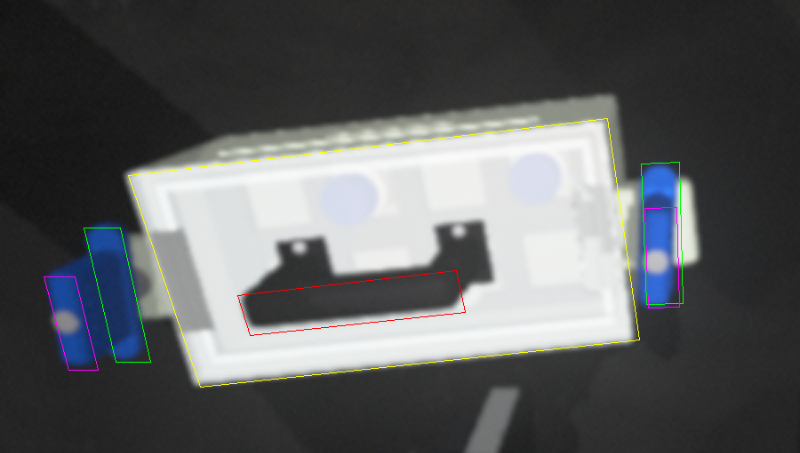

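>>> apply_moves --moves "-0.2 -0.02 0.027 0.15 0 0 0;-0.2 0 0 0.15 0 0 0;-0.2 0 0 0.15 0 0 0;-0.2 0 0 0.15 0 0 0;-0.2 0 0 0.15 0 0 0;-0.2 0 0 0.15 0 0 0;-0.2 0 0 0.12 0 0 0;-0.2 0 0 0.05 0 0 0;-0.2 0 0 0 0 0 0;-0.2 0 0 0 0 0 0"

```text
t: 8.85
eef_pos: [0.5699, 0.1272, 0.0823]
tool_rot: [0.0, 0.67, 0.742, 0.0]
contact_force: [0.3, 0.2, 0.3]
gripper_width: 0.6
```

Run:
```python
from ov import *
overlay('wrist','o2.png',(.5915,.0315,.2182),.09,.12)
print(bot.get_obs()['eef_pos'],bot.get_obs()['contact_force'])
```

```text
[0.57025923 0.12734528 0.08278139] [0.59413367 0.06485428 0.43065553]
```

View pics/o2.png

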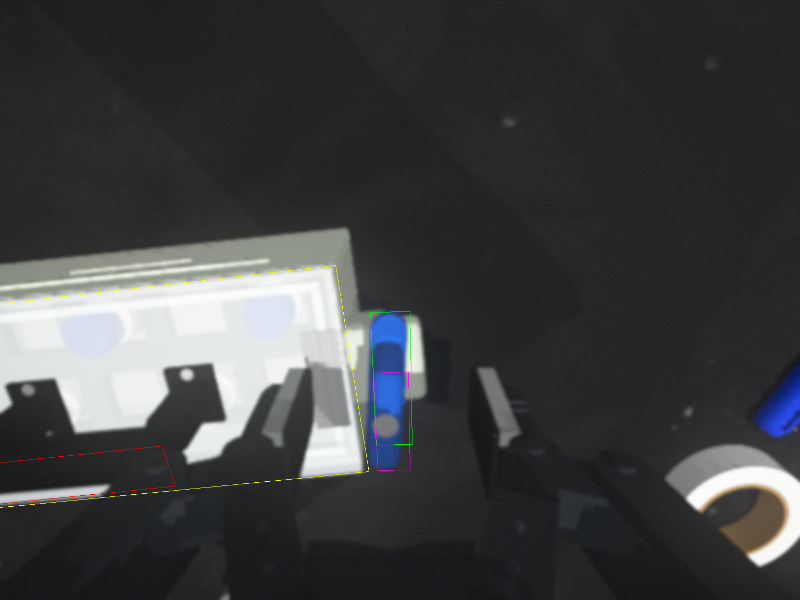

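>>> apply_moves --moves "0.2 0 0 0 0 0 0;0.4 0 0 0 0 0 0;0.6 0 0 0 0 0 0;1 0 0 0 0 0 0;1 0 0 0 0 0 0;1 0 0 0 0 0 0;1 0 0 0 0 0 0;1 0 0 0 0 0 0" --force 25

```text
t: 9.57
eef_pos: [0.57, 0.1271, 0.0823]
tool_rot: [0.0, 0.67, 0.742, 0.0]
contact_force: [-0.6, -0.5, 5.0]
gripper_width: 0.105
```

Run:
```python
from ov import *
overlay('wrist','o3.png',(.5915,.0305,.2182),.09,.12)
s=bot.get_obs();print(s['eef_pos'],s['contact_force'],s['torque'],s['gripper_width'])
```

```text
[0.56996532 0.12709322 0.08227062] [-0.9915483  -0.06721142  5.31064938] [-0.10002583  0.06765258 -0.0207122 ] 0.1080492642701217
```

View pics/o3.png

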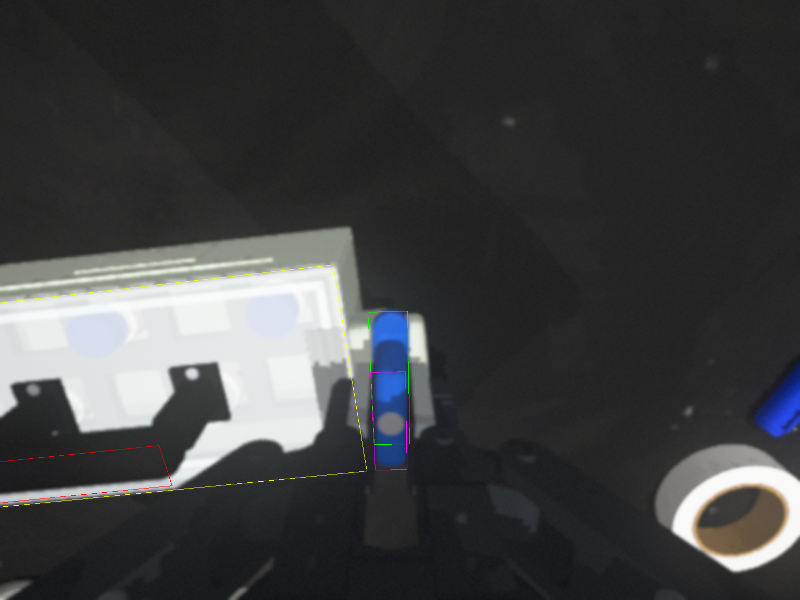

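>>> apply_moves --moves "1 0 0 0 0 0 1;1 0 0 0 0 0 1;1 0 0 0 0 0 1;1 0 0 0 0 0 1;1 0 0 0 0 0 1;1 0 0 0 0 0 1;1 0 0 0 0 0 1;1 0 0 0 0 0 1;1 0 0 0 0 0 1;1 0 0 0 0 0 1;1 0 0 0 0 0 0"

```text
t: 10.53
eef_pos: [0.5702, 0.1281, 0.0824]
tool_rot: [-0.0, 0.884, 0.468, 0.001]
contact_force: [0.6, 2.6, 2.8]
gripper_width: 0.108
```

>>> apply_moves --moves "1 0 0 0 0 0 1;1 0 0 0 0 0 1;1 0 0 0 0 0 1;1 0 0 0 0 0 1;1 0 0 0 0 0 1;1 0 0 0 0 0 1;1 0 0 0 0 0 1;1 0 0 0 0 0 1;1 0 0 0 0 0 1;1 0 0 0 0 0 1;1 0 0 0 0 0 0;1 0 0 0 0 0 0"

```text
t: 11.53
eef_pos: [0.5706, 0.1285, 0.0825]
tool_rot: [-0.001, 0.99, 0.14, 0.001]
contact_force: [1.7, 4.3, 2.7]
gripper_width: 0.109
```

Run:
```python
from ov import *
overlay('wrist','o4.png',(.5915,.0305,.2182),1.571,.12)
s=bot.get_obs();print(s['eef_pos'],s['contact_force'],s['torque'],s['gripper_width'])
M=quat(s['tool_rot']).as_matrix();print('yaw',np.degrees(np.arctan2(M[1,0],M[0,0])))
```

```text
[0.57056916 0.12848755 0.08249619] [2.1279417  5.49674315 4.30005986] [ 1.13801295 -0.58804612  0.05065471] 0.11129426515067382
yaw 16.102759549786498
```

View pics/o4.png

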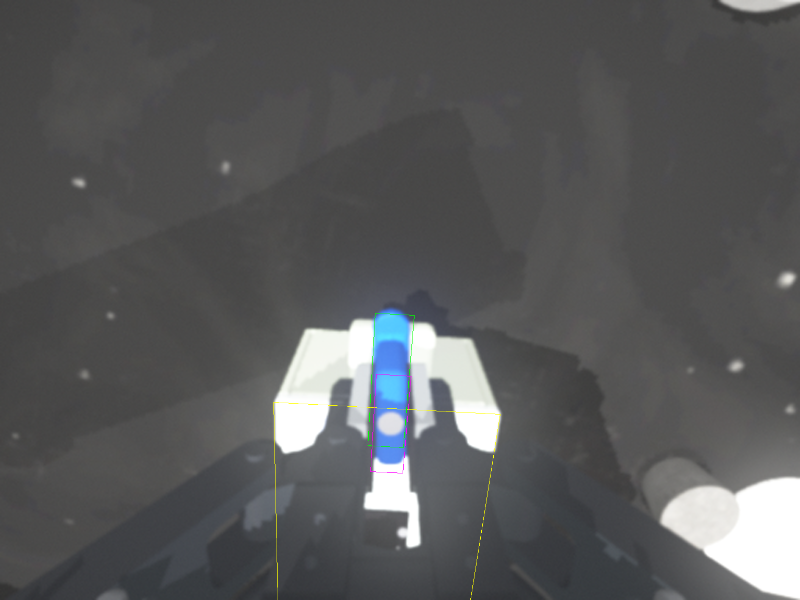

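>>> apply_moves --moves "1 0 0 0 0 0 0.5;1 0 0 0 0 0 0.5;1 0 0 0 0 0 0;1 0 0 0 0 0 0"

```text
t: 11.92
eef_pos: [0.5706, 0.1285, 0.0825]
tool_rot: [-0.001, 0.994, 0.106, 0.001]
contact_force: [2.3, 5.8, 4.2]
gripper_width: 0.107
```

```bash
cat > st.py <<'E'
from h import *
s=bot.get_obs();print(s['t'],s['q'].round(2),s['eef_pos'].round(4),s['contact_force'].round(1),s['torque'].round(3),s['gripper_width'])
M=quat(s['tool_rot']).as_matrix();print('yaw',np.degrees(np.arctan2(M[1,0],M[0,0])),M[:,2].round(4))
E
python3 st.py
```

```text
11.9167 [ 0.11  0.58 -0.58  1.87  0.42  0.82 -0.47] [0.5706 0.1285 0.0825] [2.3 5.8 4.2] [ 1.097 -0.662  0.134] 0.10735084320798698
yaw 12.112169226283607 [ 0.0023  0.0023 -1.    ]
```

>>> apply_moves --moves "1 0 0 0 0 0 0.5;1 0 0 0 0 0 0;1 0 0 0 0 0 0"

```text
t: 12.17
eef_pos: [0.5712, 0.1279, 0.0826]
tool_rot: [-0.001, 0.996, 0.088, 0.002]
contact_force: [4.0, 3.8, 2.7]
gripper_width: 0.11
```

```bash
python3 st.py
```

```text
12.1667 [ 0.1   0.58 -0.57  1.87  0.41  0.82 -0.5 ] [0.5712 0.1279 0.0826] [4.  3.8 2.7] [ 0.841 -0.996  0.3  ] 0.10980086494826398
yaw 10.12049426946845 [ 0.0032  0.0016 -1.    ]
```

>>> apply_moves --moves "0.6 0 0 0 0 0 0;-0.2 0 0 0 0 0 0;-0.2 0 0 0 0 0 0;-0.2 0 0 0 0 0 0;-0.2 0 0 -0.15 0 0 0;-0.2 0 0 -0.15 0 0 0;-0.2 0 0 -0.15 0 0 0;-0.2 0 0 -0.15 0 0 -1;-0.2 0 0 -0.15 0 0 -1;-0.2 0 0 -0.15 0 0 -1;-0.2 0 0 -0.17 0 0 -1;-0.2 0 0 0 0 0 -1"

```text
t: 13.17
eef_pos: [0.5712, 0.1273, 0.2139]
tool_rot: [0.0, 0.966, 0.259, 0.002]
contact_force: [0.3, -0.3, 1.2]
gripper_width: 0.598
```

>>> apply_moves --moves "-0.2 0 0 0 0 0 -1;-0.2 0 0 0 0 0 -1;-0.2 0 0 0 0 0 -1;-0.2 0 0 0 0 0 -1;-0.2 0 0 0 0 0 -1;-0.2 0 0 0 0 0 -1;-0.2 0 0 0 0 0 -1;-0.2 0 0 0 0 0 -1;-0.2 0 0 0 0 0 -1;-0.2 0 0 0 0 0 -1;-0.2 0 0 0 0 0 -1;-0.2 0 0 0 0 0 -1"

```text
t: 14.17
eef_pos: [0.5692, 0.1262, 0.2098]
tool_rot: [-0.0, 0.777, 0.63, -0.001]
contact_force: [-0.5, -1.0, -0.5]
gripper_width: 0.597
```

>>> apply_moves --moves "-0.2 0 0 0 0 0 -1;-0.2 0 0 0 0 0 -1;-0.2 0 0 0 0 0 -1;-0.2 0 0 0 0 0 -1;-0.2 -0.235 0.027 0 0 0 -0.5;-0.2 -0.235 0.027 0 0 0 0;-0.2 -0.235 0.027 0 0 0 0;-0.2 -0.235 0.027 0 0 0 0;-0.2 -0.235 0.027 0 0 0 0;-0.2 -0.235 0.027 0 0 0 0;-0.2 -0.235 0.027 0 0 0 0;-0.2 0 0 0 0 0 0"

```text
t: 15.17
eef_pos: [0.6117, -0.076, 0.2088]
tool_rot: [0.001, 0.674, 0.739, -0.002]
contact_force: [-0.0, -1.2, -0.5]
gripper_width: 0.6
```

```bash
python3 st.py
python3 - <<'E'
from ov import *
cp=cam('wrist')
overlay('wrist','o5.png',(.5915,.0305,.2182),1.571,.12,(200,80,460,275),cp=cp)
save(cp[0],'w5.png')
E
```

```text
15.1667 [ 0.68  0.57 -0.93  1.68  0.5   1.15  1.28] [ 0.6117 -0.076   0.2088] [-0.  -1.2 -0.5] [-0.08  -0.075  0.008] 0.5996819147203939
yaw 95.32128492961367 [-0.0021 -0.0038 -1.    ]
```

View pics/o5.png

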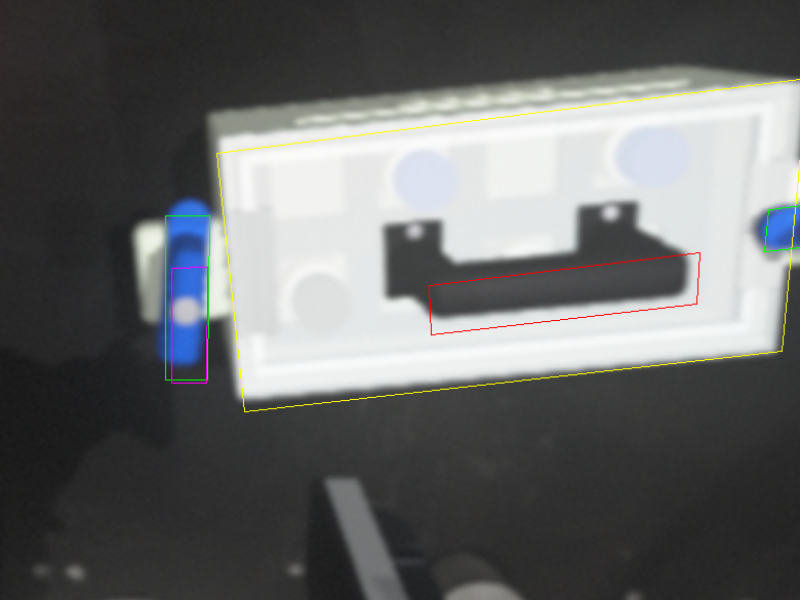

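View pics/w5.png

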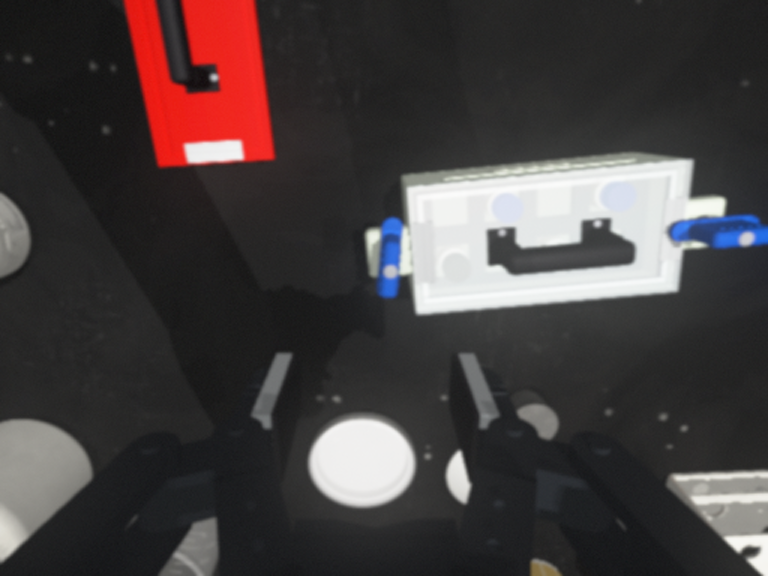

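```bash
python3 st.py
python3 - <<'E'
from ov import *
cp=cam('wrist')
overlay('wrist','o6.png',(.5885,.030,.200),1.571,.10,(200,80,512,285),cp=cp)
E
```

```text
15.2167 [ 0.68  0.57 -0.93  1.68  0.5   1.15  1.28] [ 0.6112 -0.0723  0.2091] [-0.5  0.8 -0.8] [0.072 0.037 0.007] 0.600432284933206
yaw 95.47869442761643 [-0.0021 -0.0017 -1.    ]
```

View pics/o6.png

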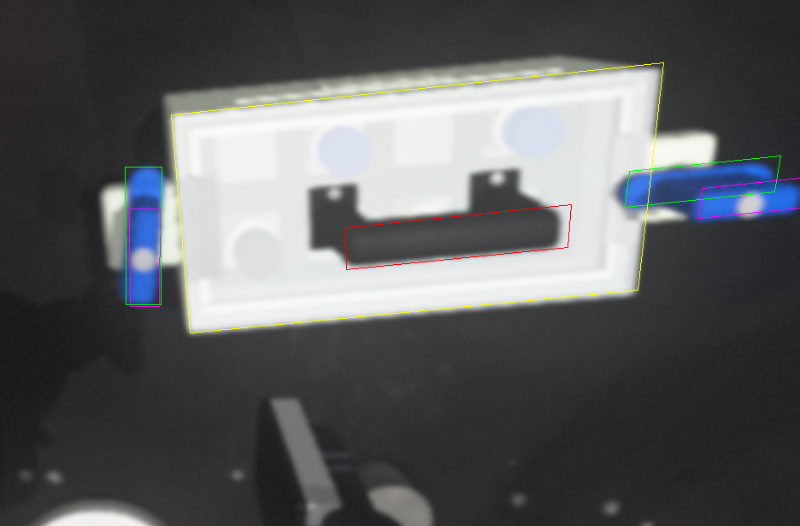

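>>> apply_moves --moves "-0.2 0 0 0 0 0 0;-0.2 0 0 0 0 0 0;-0.2 0 0 0 0 0 0"

```text
t: 15.52
eef_pos: [0.6111, -0.0658, 0.2104]
tool_rot: [-0.0, 0.669, 0.743, 0.0]
contact_force: [0.1, -0.2, -0.2]
gripper_width: 0.599
```

```bash
python3 st.py
python3 - <<'E'
from ov import *
cp=cam('wrist')
overlay('wrist','o7.png',(.589,.0285,.192),1.571,.09,(200,80,512,285),cp=cp)
E
```

```text
15.5167 [ 0.67  0.57 -0.94  1.68  0.49  1.15  1.28] [ 0.6111 -0.0658  0.2104] [ 0.1 -0.2 -0.2] [-0.007 -0.044  0.021] 0.5992482807455963
yaw 95.99385673210497 [-1.e-04  2.e-04 -1.e+00]
```

View pics/o7.png

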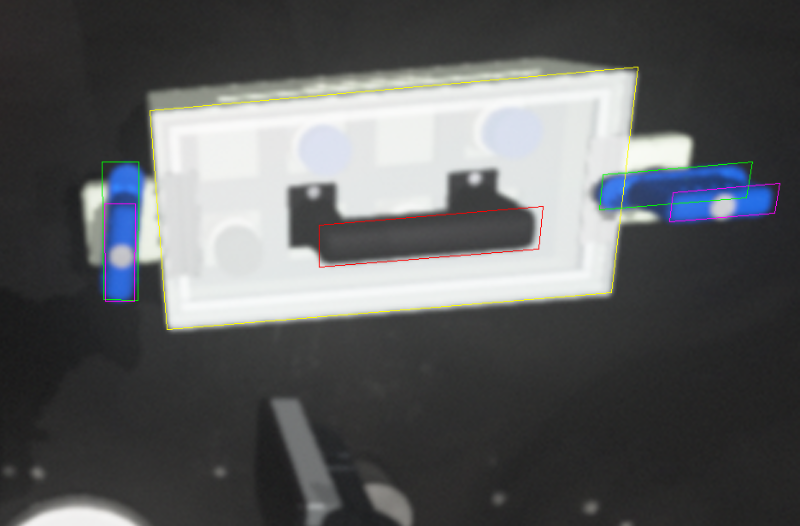

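>>> apply_moves --moves "-0.2 -0.016 -0.027 0.15 0 0 0;-0.2 0 0 0.15 0 0 0;-0.2 0 0 0.15 0 0 0;-0.2 0 0 0.15 0 0 0;-0.2 0 0 0.15 0 0 0;-0.2 0 0 0.15 0 0 0;-0.2 0 0 0.12 0 0 0;-0.2 0 0 0.05 0 0 0;-0.2 0 0 0 0 0 0;-0.2 0 0 0 0 0 0"

```text
t: 16.4
eef_pos: [0.6087, -0.0692, 0.0823]
tool_rot: [0.0, 0.67, 0.742, 0.0]
contact_force: [-0.2, -0.4, 1.4]
gripper_width: 0.599
```

```bash
python3 st.py
python3 - <<'E'
from ov import *
overlay('wrist','o8.png',(.589,.0285,.192),1.571,.09)
E
```

```text
16.4 [ 0.61  0.7  -0.84  1.79  0.64  0.95  1.17] [ 0.6087 -0.0692  0.0823] [-0.2 -0.4  1.4] [ 0.012 -0.022  0.047] 0.5993211628343289
yaw 95.88175213953063 [ 4.e-04  2.e-04 -1.e+00]
```

View pics/o8.png

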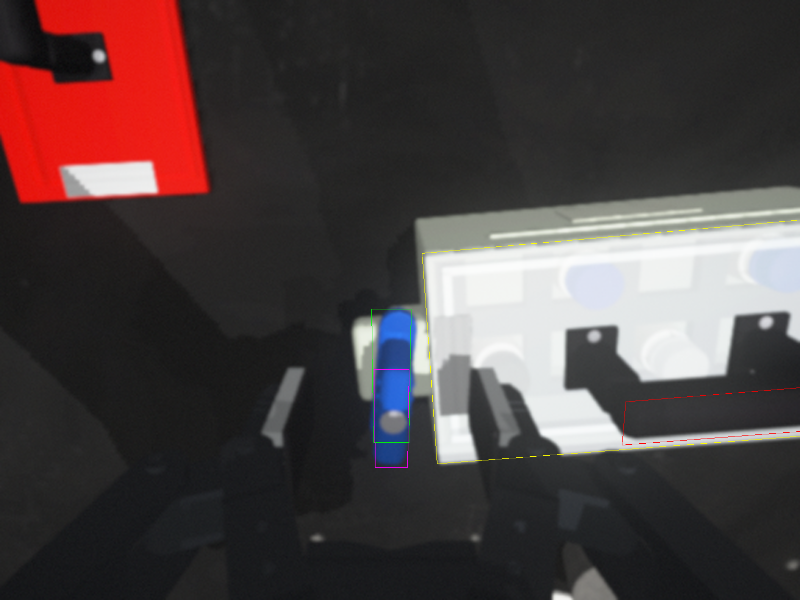

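Rib B is centred between the fingers, at (393,420). Next: close, then turn.

>>> apply_moves --moves "0.2 0 0 0 0 0 0;0.4 0 0 0 0 0 0;0.6 0 0 0 0 0 0;1 0 0 0 0 0 0;1 0 0 0 0 0 0;1 0 0 0 0 0 0;1 0 0 0 0 0 0;1 0 0 0 0 0 0" --force 25

```text
t: 17.12
eef_pos: [0.6088, -0.0696, 0.0824]
tool_rot: [0.0, 0.67, 0.742, 0.0]
contact_force: [-0.4, 0.1, 5.6]
gripper_width: 0.108
```

>>> apply_moves --moves "1 0 0 0 0 0 1;1 0 0 0 0 0 1;1 0 0 0 0 0 1;1 0 0 0 0 0 1;1 0 0 0 0 0 1;1 0 0 0 0 0 1;1 0 0 0 0 0 1;1 0 0 0 0 0 1;1 0 0 0 0 0 1;1 0 0 0 0 0 1;1 0 0 0 0 0 0"

```text
t: 18.03
eef_pos: [0.6088, -0.0688, 0.0824]
tool_rot: [0.0, 0.884, 0.468, 0.001]
contact_force: [0.6, 1.6, 4.4]
gripper_width: 0.106
```

>>> apply_moves --moves "1 0 0 0 0 0 1;1 0 0 0 0 0 1;1 0 0 0 0 0 1;1 0 0 0 0 0 1;1 0 0 0 0 0 1;1 0 0 0 0 0 1;1 0 0 0 0 0 1;1 0 0 0 0 0 1;1 0 0 0 0 0 1;1 0 0 0 0 0 1;1 0 0 0 0 0 1;1 0 0 0 0 0 0"

```text
t: 19.03
eef_pos: [0.6093, -0.0685, 0.0824]
tool_rot: [-0.0, 0.995, 0.103, 0.001]
contact_force: [1.8, 3.1, 4.9]
gripper_width: 0.108
```

```bash
python3 st.py
```

```text
19.0333 [ 0.39  0.6  -0.51  1.8   0.38  0.84 -0.1 ] [ 0.6093 -0.0685  0.0824] [1.8 3.1 4.9] [ 0.722 -0.354 -0.032] 0.10817762394856513
yaw 11.878177113186497 [ 0.0018  0.001  -1.    ]
```

>>> apply_moves --moves "1 0 0 0 0 0 0.5;1 0 0 0 0 0 0;1 0 0 0 0 0 0"

```text
t: 19.28
eef_pos: [0.609, -0.069, 0.0823]
tool_rot: [-0.0, 0.996, 0.088, 0.001]
contact_force: [1.1, 1.9, 4.8]
gripper_width: 0.11
```

```bash
python3 st.py
```

```text
19.2833 [ 0.38  0.6  -0.5   1.8   0.37  0.83 -0.12] [ 0.609  -0.069   0.0823] [1.1 1.9 4.8] [ 0.541 -0.142 -0.061] 0.11004217306274121
yaw 10.084558121074444 [ 1.1e-03  5.0e-04 -1.0e+00]
```

>>> apply_moves --moves "1 0 0 0 0 0 0.4;1 0 0 0 0 0 0;1 0 0 0 0 0 0"

```text
t: 19.53
eef_pos: [0.6087, -0.0696, 0.0823]
tool_rot: [0.0, 0.997, 0.074, 0.0]
contact_force: [0.3, 1.1, 6.0]
gripper_width: 0.109
```

```bash
python3 st.py
```

```text
19.5333 [ 0.38  0.6  -0.49  1.8   0.37  0.83 -0.15] [ 0.6087 -0.0696  0.0823] [0.3 1.1 6. ] [0.323 0.004 0.107] 0.10912770541112145
yaw 8.483643203415932 [ 6.e-04 -3.e-04 -1.e+00]
```

>>> apply_moves --moves "0.6 0 0 0 0 0 0;-0.2 0 0 0 0 0 0;-0.2 0 0 0 0 0 0;-0.2 0 0 0 0 0 0;-0.2 0 0 -0.2 0 0 0;-0.2 0 0 -0.2 0 0 0;-0.2 0 0 -0.2 0 0 0;-0.2 0 0 -0.2 0 0 0;-0.2 0 -0.27 -0.2 0 0 0;-0.2 0 -0.27 -0.2 0 0 0;-0.2 0 -0.27 -0.2 0 0 0;-0.2 -0.04 -0.27 -0.2 0 0 0"

```text
t: 20.53
eef_pos: [0.5848, 0.0591, 0.2749]
tool_rot: [-0.0, 0.997, 0.072, 0.0]
contact_force: [0.8, 0.3, -0.6]
gripper_width: 0.593
```

>>> apply_moves --moves "-0.2 0 0 0 0 0 0;-0.2 0 0 0 0 0 0;-0.2 0 0 0 0 0 0;-0.2 0 0 0 0 0 0"

```text
t: 20.87
eef_pos: [0.5847, 0.056, 0.2726]
tool_rot: [0.001, 0.997, 0.071, -0.001]
contact_force: [0.3, 0.0, 0.2]
gripper_width: 0.602
```

```bash
python3 st.py
python3 - <<'E'
from ov import *
cp=cam('wrist')
overlay('wrist','o9.png',(.589,.0285,.185),1.571,1.571,(150,40,400,330),cp=cp)
p,C=cp;im=p['image'][40:330,150:400,::-1];cv2.imwrite('pics/w9.png',cv2.resize(im,None,fx=2,fy=2,interpolation=cv2.INTER_CUBIC))
for nm,z in [('cover_handle',.104),('button_a_grip',.09),('cover',.065)]:
    for d in nets.spot_point(p,nm)[:3]: print(nm,round(d['score'],2),np.round(d['location'],1),atz(p,C,d['location'],z).round(4))
E
```

```text
20.8667 [ 0.27  0.36 -0.61  1.69  0.22  1.16 -0.25] [0.5847 0.056  0.2726] [0.3 0.  0.2] [-0.025  0.009 -0.008] 0.6015446774716637
yaw 8.134469987957637 [-0.0021 -0.0012 -1.    ]
button_a_grip 0.68 [254.6  93.3] [0.5788 0.126  0.09  ]
```

View pics/o9.png

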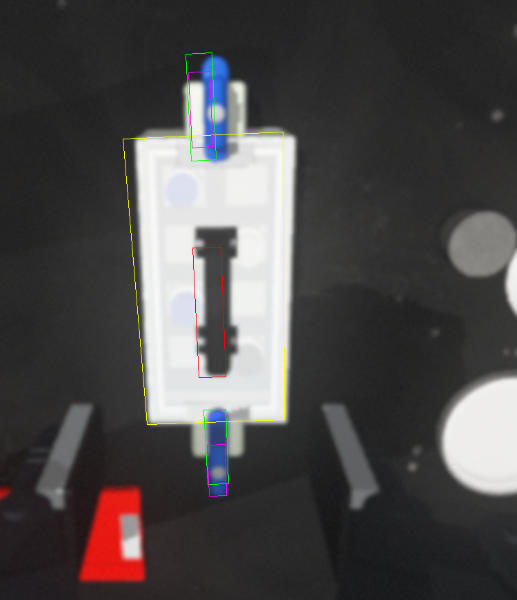

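View pics/w9.png

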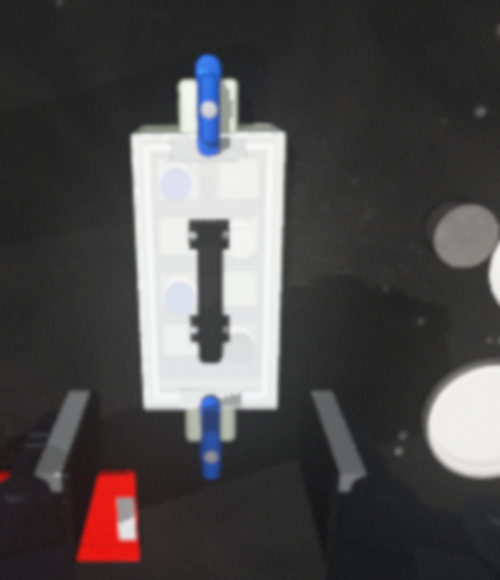

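```bash
python3 st.py
python3 - <<'E'
from ov import *
cp=cam('wrist')
overlay('wrist','o10.png',(.5945,.0285,.130),1.571,1.571,(200,60,300,200),cp=cp)
overlay('wrist','o11.png',(.5945,.0285,.130),1.571,1.571,(200,180,300,290),cp=cp)
E
```

```text
21.0667 [ 0.27  0.36 -0.61  1.69  0.22  1.16 -0.25] [0.5849 0.0567 0.273 ] [ 0.6 -0.2  0.6] [-0.016 -0.017 -0.005] 0.6018742346693277
yaw 8.153941493195314 [-1.5e-03 -2.0e-04 -1.0e+00]
```

View pics/o10.png

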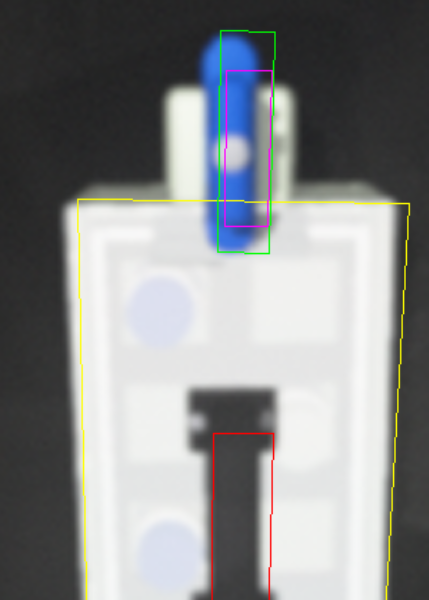

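View pics/o11.png

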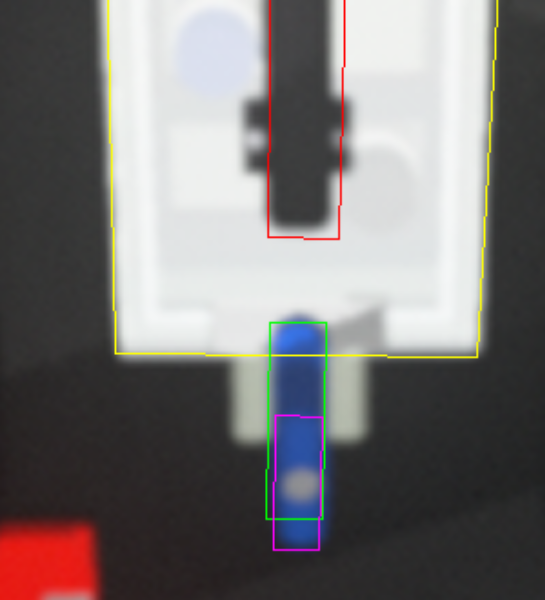

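```bash
python3 st.py
python3 - <<'E'
from ov import *
from scipy.optimize import least_squares
cp=cam('wrist');p,C=cp
a=lambda x,y:(200+x/4.286-.5,60+y/4.286-.5); b=lambda x,y:(200+x/5.4545-.5,180+y/5.4545-.5)
O=[((-.042,.085,.07),a(68,207)),((.042,.085,.07),a(397,202)),((-.042,-.085,.07),b(118,355)),((.042,-.085,.07),b(480,357)),((0,-.035,.111),b(300,230)),((0,.099,.101),a(232,153)),((0,-.099,.101),b(300,485))]
def f(v):
    r=[]
    for P,uv in O:
        c,s=np.cos(v[2]),np.sin(v[2]);X=[v[0]+c*P[0]-s*P[1],v[1]+s*P[0]+c*P[1],P[2]]
        r+=list(np.array(proj(p,C,X))-uv)
    return np.array(r)
s=least_squares(f,[.593,.029,.147]);v=s.x;print(v,np.degrees(v[2]),f(v).reshape(-1,2).round(1))
overlay('wrist','o12.png',v,1.571,1.571,(200,60,300,200),cp=cp)
overlay('wrist','o13.png',v,1.571,1.571,(200,180,300,290),cp=cp)
i1=cv2.imread('pics/o12.png');i2=cv2.imread('pics/o13.png');w=min(i1.shape[0],i2.shape[0])
im=np.hstack([cv2.resize(i1,(385,540)),cv2.resize(i2,(410,540*410//i2.shape[1]*0+540))]);cv2.imwrite('pics/o14.png',im)
E
```

```text
21.1167 [ 0.27  0.36 -0.61  1.69  0.22  1.16 -0.25] [0.585  0.0571 0.2732] [0.5 0.4 0.5] [-0.011 -0.024  0.018] 0.6009415999348018
yaw 8.17871608747578 [-1.2e-03 -1.0e-04 -1.0e+00]
[0.59334671 0.02835614 0.15084236] 8.642630335042071 [[-0.4 -0.7]
 [ 0.1 -0.2]
 [-0.1  0.4]
 [-0.1 -0.5]
 [ 0.   1.7]
 [ 0.3 -0.4]
 [ 0.1  0. ]]
```

View pics/o14.png

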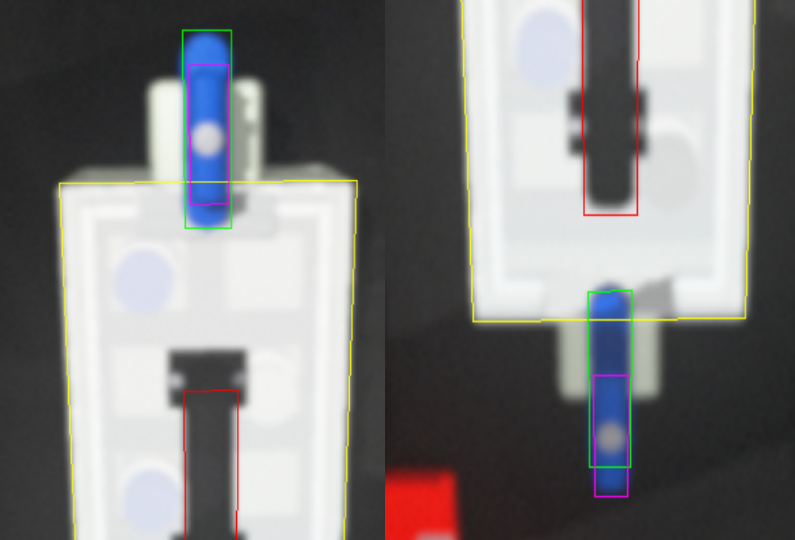

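>>> apply_moves --moves "-0.2 0.034 0.127 0 0 0 -0.12;-0.2 0 0.12 0.1 0 0 0;-0.2 0 0 0.2 0 0 0;-0.2 0 0 0.2 0 0 0;-0.2 0 0 0.2 0 0 0;-0.2 0 0 0.2 0 0 0;-0.2 0 0 0.2 0 0 0;-0.2 0 0 0.2 0 0 0;-0.2 0 0 0.2 0 0 0;-0.2 0 0 0.06 0 0 0;-0.2 0 0 0 0 0 0;-0.2 0 0 0 0 0 0"

```text
t: 22.17
eef_pos: [0.5935, 0.0288, 0.0867]
tool_rot: [-0.0, 0.997, 0.076, -0.0]
contact_force: [0.2, -0.6, 0.7]
gripper_width: 0.601
```

```bash
python3 st.py
python3 - <<'E'
from ov import *
overlay('wrist','o15.png',(.5933,.0284,.151),1.571,1.571)
E
```

```text
22.1667 [ 0.24  0.57 -0.52  1.84  0.38  0.83 -0.32] [0.5935 0.0288 0.0867] [ 0.2 -0.6  0.7] [-0.005 -0.064  0.073] 0.6014088800499514
yaw 8.697699906538723 [-4.e-04  1.e-04 -1.e+00]
```

View pics/o15.png

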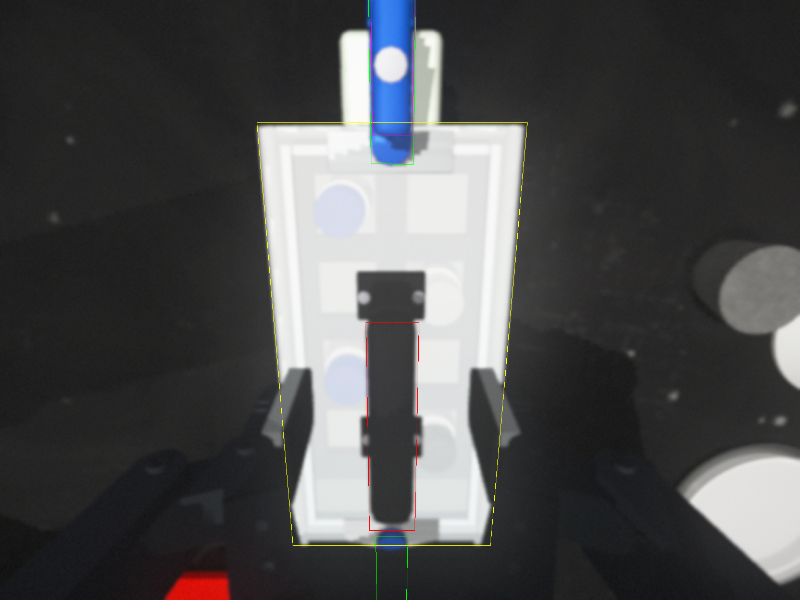

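>>> apply_moves --moves "0.2 0 0 0 0 0 0;0.4 0 0 0 0 0 0;0.6 0 0 0 0 0 0;1 0 0 0 0 0 0;1 0 0 0 0 0 0;1 0 0 0 0 0 0;1 0 0 0 0 0 0;1 0 0 0 0 0 0;1 0 0 0 0 0 0;1 0 0 0 0 0 0" --force 90

```text
t: 23.05
eef_pos: [0.594, 0.0293, 0.0878]
tool_rot: [0.0, 0.997, 0.076, 0.001]
contact_force: [-1.5, -0.9, 5.8]
gripper_width: 0.142
```

>>> apply_moves --moves "1 0 0 -0.02 0 0 0;1 0 0 -0.03 0 0 0;1 0 0 -0.03 0 0 0;1 0 0 -0.04 0 0 0;1 0 0 -0.04 0 0 0;1 0 0 -0.04 0 0 0;1 0 0 0 0 0 0;1 0 0 0 0 0 0;1 0 0 0 0 0 0"

```text
t: 23.8
eef_pos: [0.5933, 0.0292, 0.1106]
tool_rot: [0.0, 0.997, 0.076, -0.0]
contact_force: [-0.0, 0.5, -5.8]
gripper_width: 0.141
```

```bash
python3 st.py
python3 - <<'E'
from ov import *
cp=cam('wrist');overlay('wrist','o16.png',(.5933,.0284,.151,.0245),1.571,1.571,cp=cp)
p,C=cam('scene');save(p,'s2.png',(180,150,300,260),6)
E
```

```text
23.8 [ 0.25  0.54 -0.54  1.83  0.35  0.87 -0.3 ] [0.5933 0.0292 0.1106] [-0.   0.5 -5.8] [-0.024  0.043  0.016] 0.1413208001424983
yaw 8.728650319468596 [-2.e-04 -1.e-04 -1.e+00]
```

View pics/o16.png

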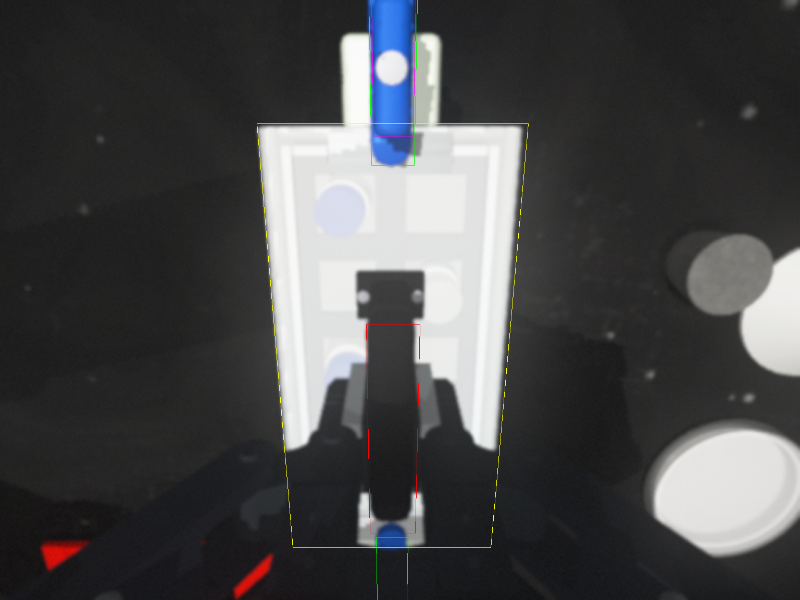

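View pics/s2.png

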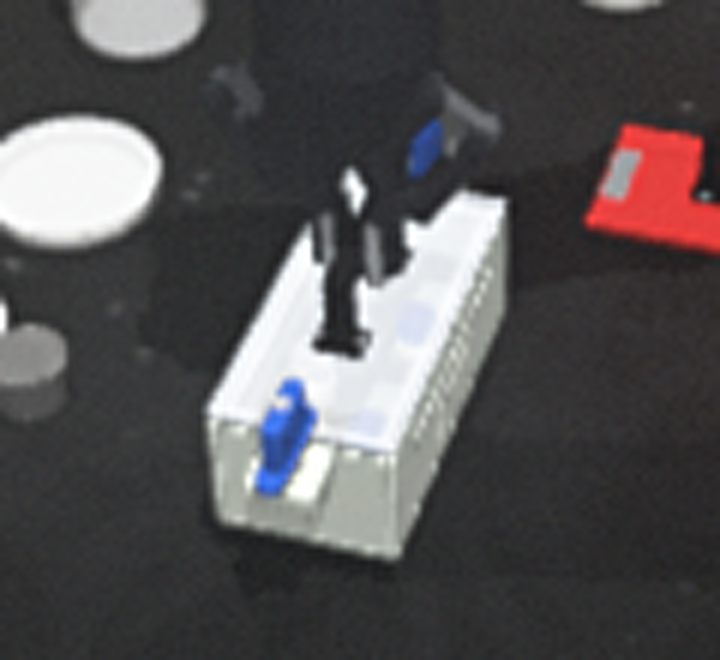

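>>> apply_moves --moves "1 0 0 -0.03 0 0 0;1 0 0 -0.05 0 0 0;1 0 0 -0.06 0 0 0;1 0 0 -0.06 0 0 0;1 0 0 -0.06 0 0 0;1 0 0 -0.06 0 0 0;1 0 0 -0.06 0 0 0;1 0 0 -0.06 0 0 0;1 0 0 -0.06 0 0 0;1 0 0 -0.06 0 0 0;1 0 0 -0.05 0 0 0;1 0 0 -0.04 0 0 0"

```text
t: 24.9
eef_pos: [0.5936, 0.0293, 0.1896]
tool_rot: [0.0, 0.997, 0.076, 0.0]
contact_force: [0.2, -0.1, -6.8]
gripper_width: 0.144
```

>>> apply_moves --moves "1 0 0 0 0 0 0;1 0 0 0 0 0 0;1 0 0 0 0 0 0;1 0 0 0 0 0 0;1 0 0 0 0 0 0;1 0 0 0 0 0 0;1 0 0 0 0 0 0;1 0 0 0 0 0 0;1 0 0 0 0 0 0;1 0 0 0 0 0 0;1 0 0 0 0 0 0;1 0 0 0 0 0 0"

```text
t: 25.9
eef_pos: [0.5935, 0.0293, 0.1887]
tool_rot: [0.0, 0.997, 0.076, 0.0]
contact_force: [0.5, 0.0, -5.2]
gripper_width: 0.143
```

```bash
python3 st.py
python3 - <<'E'
from ov import *
cp=cam('wrist');overlay('wrist','o17.png',(.5933,.0284,.151,.1),1.571,1.571,cp=cp)
overlay('scene','s3.png',(.5933,.0284,.151,.1),1.571,1.571,(180,120,310,240))
E
```

```text
25.9 [ 0.29  0.45 -0.58  1.77  0.28  1.01 -0.25] [0.5935 0.0293 0.1887] [ 0.5  0.  -5.2] [-0.004 -0.019 -0.026] 0.14276251317296942
yaw 8.735818999097818 [ 0. -0. -1.]
```

View pics/o17.png

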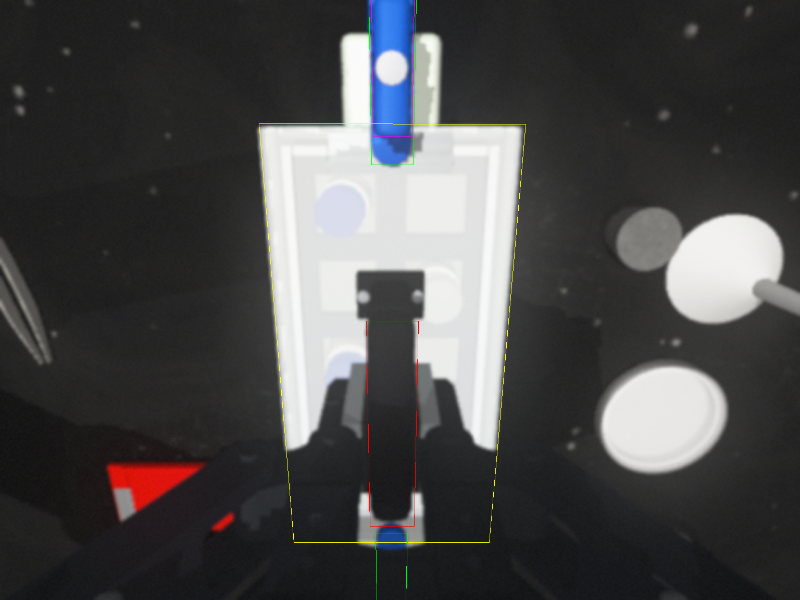

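View pics/s3.png

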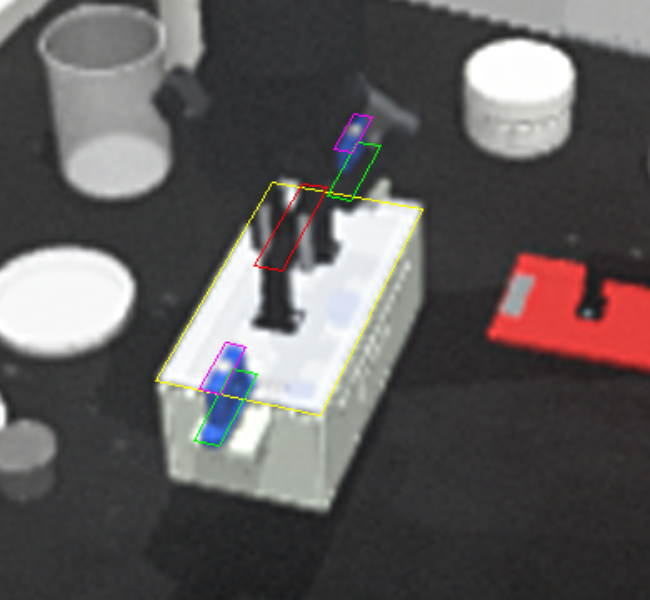

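>>> apply_moves --moves "1 0 0 0 0 0 0;1 0 0 0 0 0 0;1 0 0 0 0 0 0;1 0 0 0 0 0 0;1 0 0 0 0 0 0;1 0 0 0 0 0 0;1 0 0 0 0 0 0;1 0 0 0 0 0 0;1 0 0 0 0 0 0;1 0 0 0 0 0 0;1 0 0 0 0 0 0;1 0 0 0 0 0 0"

```text
t: 27.0
eef_pos: [0.5935, 0.0292, 0.1887]
tool_rot: [0.0, 0.997, 0.076, 0.0]
contact_force: [-1.1, -0.1, -5.4]
gripper_width: 0.138
```

>>> apply_moves --moves "1 0 0 0 0 0 0;1 0 0 0 0 0 0;1 0 0 0 0 0 0;1 0 0 0 0 0 0;1 0 0 0 0 0 0;1 0 0 0 0 0 0;1 0 0 0 0 0 0;1 0 0 0 0 0 0;1 0 0 0 0 0 0;1 0 0 0 0 0 0;1 0 0 0 0 0 0;1 0 0 0 0 0 0"

```text
t: 28.0
eef_pos: [0.5934, 0.0293, 0.1887]
tool_rot: [-0.0, 0.997, 0.076, -0.0]
contact_force: [0.1, -0.0, -4.7]
gripper_width: 0.144
```

```bash
python3 st.py; python3 -c "
from station import bot
print(bot.hand_in())"
```

```text
28.0 [ 0.29  0.45 -0.58  1.77  0.28  1.01 -0.25] [0.5934 0.0293 0.1887] [ 0.1 -0.  -4.7] [-0.004 -0.011 -0.021] 0.14411591968687945
yaw 8.734565796691196 [-0.  0. -1.]
the job is handed in; nothing more can be done
None
```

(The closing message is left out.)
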